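# Clamp a plastic pipe in the rack vice

### The arm

A 7-joint arm with a two-finger parallel gripper is mounted at the origin on the work surface. World frame = base frame: x ahead of the robot, y to its left, z up, the work surface at z = 0. Lengths are in m, angles in rad, forces in N, time in s.
With the tool pointing down it reaches from about 0.4 to 0.925 m from the base axis. Payload 5.6 kg.
Tool frame: the origin (TCP) lies on the centre line of the jaws, within the pads' length; the fingertips stand 25 mm ahead of it and the grasp point (between the pads) lies 6 mm ahead of it; z points along the fingers, y is the line along which they close (so a half turn about z gives the same grasp; the last joint's range is limited). The gripper opens to 85 mm and grips with 20 to 120 N. Pads are 22 mm wide; open, the fingers measure 114 mm over their backs; the gripper's body (76 mm by 85 mm) begins 54 mm behind the grasp point. The pads swing forward as they close: fully open they stand 13 mm farther back than shut.
Start: joints at [1.19, 0.468, -0.012, 1.603, 0.006, 1.071, -0.056], TCP at [0.215, -0.613, 0.256] pointing down, gripper open.
Joint ranges: [-2.53, 2.53], [-0.31, 2.02], [-1.57, 1.55], [0.28, 2.44], [-1.29, 4.43], [0.15, 1.84], [-2.92, 2.92]. Speed limits (rad/s): [2.57, 2.57, 3.14, 3.14, 3.14, 3.14, 3.14].

### API

Orientations are given as a unit quaternion [w, x, y, z].
In Python, from cell import env, cams gives the robot as it stands. The module is installed in compiled form; this text tells all that it offers.
- The arm moves only by the tool step_arm, never from a script. Its argument "rows" is a list of rows, each a list of 4 numbers: the shift along the tool's x, y, z in cm, then the turn about the tool's z in degrees. A call has 1 to 5 rows; each row is the pose to reach, as a shift and turn from the pose commanded when the call began, along the tool's axes at that moment; what a row does not reach only later rows make up. A row lasts 1/12 s, in which the tool goes at most 41.7 mm and 7.16 degrees, less where a joint would pass 70% of its speed; a pose out of reach is approached as far as the arm can. A call with a gripper value outside its range is refused whole. "claw" is the finger opening in cm, from 0 to 8.54, set as the call begins (left out, the last holds). The fingers move at their own pace and stop on an object; "newtons" is the grip in N (left out, the last holds). Time passes only in rows, so rows that repeat a pose let the fingers close. It gives the time, the measured TCP pose, the force, the opening and the grip force at its end, in the units of the state.
- env.observe(): the state, without advancing time (a new reading comes with each control period).
- cams.grab_frame(name): name is "side" or "top" or "wrist"; returns a dict with "color" (420x560x3 uint8, blue, green, red), "fx", "fy", "cx", "cy" (pixels), "extrinsics" (4x4, takes a point from world to camera coordinates). Camera axes: x right, y up, looking along -z (the intrinsics and any distortion apply to the point x, -y, -z); pixel columns grow to the right and rows downward; lengths in m; the calibration is good to about 2 mm. The wrist camera is an equidistant fisheye: a pixel r from the principal point sees the ray r / f radians off the axis. A picture is of the moment at which its call begins. There is no depth.
- env.close_job(): hands the job in; it is judged then, once.
Trained networks look in a picture, given as the dict that the camera call returned (one of the last four; its "shot" number tells which), for a name from the list of things; names that differ only in an ending like _2 or _b are one class to them, and where a whole thing is asked for, a point or a joint stands for the part that bears it (a point fixed in the world has none). Each returns a list of dicts, best first, with "confidence" (0 to 1); they miss things now and then, are a little off and sometimes report something else, mostly with a low value. They report only what shows in the picture. A call takes as long as a camera call. They do not tell look-alikes from the thing itself.
- cams.outline_of(picture, label): "region" (420x560 bool, what is visible of it) and "bbox" ([left, top, width, height] in pixels, round what is visible of it).
- cams.landmark_of(picture, label): "pixel" ([column, row] in pixels: a listed point, or the origin of a listed thing).
The state is a dict: "t": time; "joint_positions": joint angles; "joint_vel": joint speeds; "joint_torque": joint torques, N m; "eef_pos": TCP position; "ee_rot": TCP orientation; "contact_force": force on the tool from outside, world axes, zero at the start; "torque": the same for the moment, N m; "width": finger opening in m; "gripper_force": force on a finger pad.
Only numpy, scipy, OpenCV 4.12 (cv2) and the standard library are available. Lean on these libraries where they do the work, as an engineer would, in place of code of your own. Each camera call takes 0.05 s, during which the arm holds its last target. There are 200 camera calls.

### The job

Clamp the grey pipe in the rack vice: pinch the red release bar, hold it up, and slide the yellow carriage along the rail so that its sprung rubber buffer pushes the pipe home against the far stop and squeezes it until you feel a gentle push of about 14 N. Then let the bar go so that its catch drops into the nearest notch and the pipe stays clamped. Do not crush the pipe and leave the other things on the bench where they are.

Things in the scene. Friction and masses are not known exactly. Their poses are not given: they have to be found in the camera images.
- vice: Fixed rack vice, green bed 130 x 560 x 12 mm. Origin on the bench top under the middle of the slide line; its y axis is the slide direction (+y: from carriage to pipe and far stop), z up. Steel teeth on the rail under the carriage: pitch 8 mm, 6 mm high, upright flanks, so the carriage cannot slide either way while the catch is down. The pipe's V cradle spans vice y = 22 to 130 mm.
- post (a point): Middle of the top of the green post (90 x 22 mm, 110 mm high) at vice y = 240 mm, carrying the far stop: a black rubber face 50 x 50 mm on a screw spindle, facing the pipe. The face stands about 75 mm before the post's middle, but its screw setting differs by up to 33 mm either way each time and is not measured: find it by feel.
- carriage: Yellow sliding carriage, 72 mm across, 60 mm along the slide, top 80 mm above the bench. Origin at bench height in its middle; it moves only along the vice's y, from -210 to 0 mm, dragging with about 1.5 N plus 20 N per m/s. Let go under load, it is pushed back by up to one tooth pitch (8 mm, about 5.5 N less push) before the catch falls into a notch.
- buffer_root (a point): Middle of the carriage at the buffer's height, 65 mm. The rubber buffer (34 x 34 mm) ahead of it on the +y side has its face 85 mm from this point when free; its spring gives from 2.5 N, stiffens by 0.7 N per mm and bottoms hard after 24 mm. This point does not move as the buffer gives.
- bar_grip (a point): Centre of the red release bar on the carriage: 70 mm across the slide, 16 mm along it, 18 mm high; 29 mm of free space under it beside a 10 mm stem. Pinch it from above, one finger before and one behind it along the slide. It lies over the carriage's middle, 118 mm above the bench when the catch is down. A spring presses it down with 4 to 7 N.
- latch (a joint): Lift of the release bar and its catch, m: 0 = catch down in a notch, about 0.006 = catch riding on top of a tooth, 0.013 = upper stop. The catch is clear of the teeth above 0.0065; hold it at about 0.010 to slide. At the start it may be in a notch or on a tooth.
- pipe: Loose grey plastic pipe with a blue band near its far end, 50 mm diameter, 150 mm long, about 0.2 kg, lying in the V cradle along the vice's y. Origin at its centre, axis along its own y, 65 mm above the bench. It starts short of the far stop and slides in the cradle with 1 to 2.5 N of drag. Its near end faces the buffer.
- coupling: Bystander: blue ring coupling, 68 mm diameter, 45 mm high, origin under its centre.
- tub: Bystander: red tub, 100 mm wide, 85 mm high, origin under its centre.
- carton: Bystander: small cardboard carton of fittings, 110 x 80 x 60 mm, origin under its centre.
- fitting: Bystander: brass and steel pipe fitting standing upright, 30 mm wide, 52 mm high, origin under its centre.
There are look-alikes about, which are no part of the job. Of the things shaped like the pipe, the grey one is meant.

How it is judged:
On the way, in this order (a step that is already met when the one before it is completed fails the run):
1. the release bar is lifted clear of the teeth (value of joint latch above 0.0067 m), for 0.1 s.
2. with the bar held up, the carriage's buffer presses the pipe with more than 6 N (value of joint latch above 0.0045 m and contact force between pipe and carriage above 6 N), for 0.1 s.
At the end, for the whole second after the job is handed in: The catch is down in a notch (bar lift under 3 mm), the carriage's buffer presses the pipe against the far stop with 4.5 to 18 N, the pipe lies in its cradle (centre 61 to 69 mm high, within 0.06 rad of the slide direction), and carriage and pipe are at rest (value of joint latch below 0.003 m and contact force between pipe and carriage between 4.5 and 18 N and linear speed of each of carriage, pipe below 0.01 m/s and z of pipe in the frame of vice between 0.061 and 0.069 m and angle between the y axis of pipe and the y axis of vice, either way round below 0.06 rad); the robot touches nothing.
It fails at once if the pipe is pressed by the carriage with more than 24 N (contact force between pipe and carriage above 24 N).
It fails at once if a bystander is moved by more than 20 mm (distance of any of coupling, tub, carton, fitting from where it was at the start of the episode above 0.02 m).
It also fails if it takes over 54 s, if anything falls off the work surface, if the arm or the gripper's body presses on something with over 40 N, if the wrist force passes 120 N, or if a joint passes its speed limit or range.

## Working session

There is one attempt and no reset: what is moved stays moved. The work goes in short steps, Python scripts to look and compute and a tool call to move; the robot and the scene stay as the last step left them, time stands still between calls to the robot, and variables do not carry over. Pictures are saved under pics/ and viewed, at most 10 in all, crops included, and the job is handed in when it is done.

Besides the shell and the picture viewer there is one more tool, called as name([rows], argument=value, ...), one row to a line, values as JSON. step_arm: Moves the arm, as the interface text tells. Its arguments: {"type":"object","properties":{"rows":{"type":"array"},"claw":{"type":"number"},"newtons":{"type":"number"}},"required":["rows"]}

```bash
mkdir -p pics; cat > h.py <<'E'
import numpy as np, cv2
from cell import env, cams
def ray(p,px):
    E=np.array(p["extrinsics"]);R=E[:3,:3];t=E[:3,3]
    d=np.array([(px[0]-p["cx"])/p["fx"],-(px[1]-p["cy"])/p["fy"],-1.0])
    return -R.T@t, R.T@d
def at_z(p,px,z):
    o,d=ray(p,px); return o+d*(z-o[2])/d[2]
def proj(p,X):
    E=np.array(p["extrinsics"]);c=E[:3,:3]@np.array(X)+E[:3,3]
    return [p["cx"]+p["fx"]*c[0]/-c[2], p["cy"]+p["fy"]*(-c[1])/-c[2]]
def tri(p1,a,p2,b):
    o1,d1=ray(p1,a);o2,d2=ray(p2,b)
    A=np.c_[d1,-d2];s=np.linalg.lstsq(A,o2-o1,rcond=None)[0]
    q1=o1+s[0]*d1;q2=o2+s[1]*d2
    return (q1+q2)/2,np.linalg.norm(q1-q2)
E
python3 - <<'E'
from h import *
s=env.observe();print({k:np.round(v,3).tolist() for k,v in s.items()})
Z=dict(vice=0,post=.11,carriage=0,buffer_root=.065,bar_grip=.118,pipe=.065,coupling=0,tub=0,carton=0,fitting=0)
P={n:cams.grab_frame(n) for n in("top","side")}
for n,p in P.items():
    cv2.imwrite(f"pics/{n}0.png",p["color"])
    for l,z in Z.items():
        for r in cams.landmark_of(p,l)[:3]: print(n,l,round(r["confidence"],2),np.round(r["pixel"],1),np.round(at_z(p,r["pixel"],z),3))
E
```

```text
{'t': 0.0, 'joint_positions': [1.19, 0.468, -0.012, 1.604, 0.006, 1.071, -0.056], 'joint_vel': [0.002, 0.001, 0.001, -0.0, 0.001, -0.001, 0.001], 'joint_torque': [-0.0, -53.238, 0.021, -25.13, 0.011, 0.008, -0.0], 'eef_pos': [0.215, -0.613, 0.255], 'ee_rot': [-0.001, 0.986, 0.168, -0.0], 'contact_force': [0.481, -0.93, -0.456], 'torque': [-0.004, -0.039, 0.032], 'gripper_force': 0.0, 'width': 0.085}
top vice 0.9 [309.6 223. ] [ 0.483 -0.021  0.   ]
top post 0.96 [225.7 203.1] [0.526 0.207 0.11 ]
top carriage 0.79 [362.5 232.1] [ 0.456 -0.172  0.   ]
top buffer_root 0.86 [368.9 230.3] [ 0.456 -0.177  0.065]
top buffer_root 0.71 [226.7 201.3] [0.538 0.21  0.065]
top bar_grip 0.55 [372.9 227.3] [ 0.459 -0.177  0.118]
top pipe 0.85 [256.2 279.6] [0.325 0.129 0.065]
top pipe 0.79 [298.5 218.1] [0.49  0.014 0.065]
top pipe 0.55 [159.  209.4] [0.516 0.395 0.065]
top coupling 0.8 [216.2 142. ] [0.723 0.25  0.   ]
top tub 0.73 [373.  138.2] [ 0.732 -0.21   0.   ]
top tub 0.61 [295.4 220.1] [0.492 0.02  0.   ]
top tub 0.28 [371.8 229.6] [ 0.463 -0.198  0.   ]
top carton 0.81 [288.6 139.2] [0.731 0.037 0.   ]
top carton 0.73 [361.6 230.3] [ 0.461 -0.169  0.   ]
top fitting 0.5 [212.9 294.5] [0.282 0.254 0.   ]
side vice 0.85 [296.5 205.3] [ 0.483 -0.025  0.   ]
side post 0.7 [227.3 235.2] [0.527 0.212 0.11 ]
side carriage 0.87 [330.6 175.5] [ 0.453 -0.165  0.   ]
side carriage 0.33 [317.1 327.5] [0.292 0.256 0.   ]
side buffer_root 0.89 [334.1 160.8] [ 0.444 -0.154  0.065]
side bar_grip 0.86 [328.6 136.7] [ 0.473 -0.174  0.118]
side bar_grip 0.36 [201.6 187. ] [0.651 0.126 0.118]
side pipe 0.93 [176.5 330.9] [0.509 0.423 0.065]
side pipe 0.92 [331.3 272.6] [0.308 0.163 0.065]
side pipe 0.69 [286.5 198.9] [0.488 0.022 0.065]
side coupling 0.93 [152.8 246.3] [0.718 0.252 0.   ]
side tub 0.67 [249.8 138.2] [ 0.723 -0.196 -0.   ]
side carton 0.89 [200.9 186.6] [0.733 0.035 0.   ]
side fitting 0.52 [320.6 328.6] [0.285 0.255 0.   ]
```

View pics/top0.png

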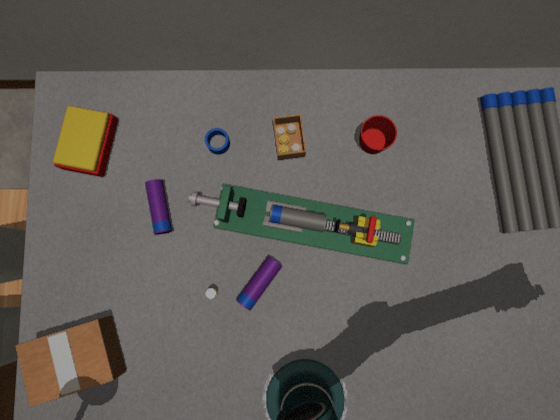

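View pics/side0.png

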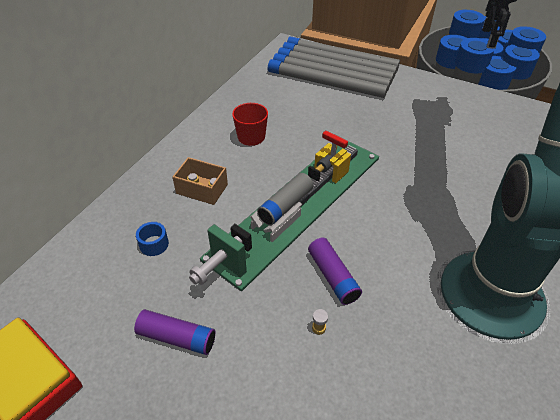

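The top view shows three pipe-like things: grey in the cradle at (298,218), and purple ones at (159,209) and (259,282). The pile of grey pipes at (525,160) is off the vice. The grey one at (298,218) fits, because it lies in the V cradle between the buffer and the stop. I'll confirm it in a crop and triangulate.

```bash
python3 - <<'E'
from h import *
t=cams.grab_frame("top");s=cams.grab_frame("side")
Q={}
for l in("vice","post","buffer_root","bar_grip","pipe"):
    def pick(p):
        c=cams.landmark_of(p,l); ref={"post":[.526,.21,.11],"buffer_root":[.456,-.175,.065],"bar_grip":[.458,-.176,.118],"pipe":[.49,.018,.065],"vice":[.483,-.022,0]}[l]
        return min(c,key=lambda r:np.hypot(*(np.array(r["pixel"])-proj(p,ref))))["pixel"] if c else None
    a,b=pick(t),pick(s)
    if a is None or b is None: print(l,a,b);continue
    X,e=tri(t,a,s,b);Q[l]=X;print(l,np.round(a,1),np.round(b,1),np.round(X,4),round(e,4))
u=(Q["post"]-Q["vice"])[:2];print("len",np.hypot(*u),"yaw",np.degrees(np.arctan2(-u[0],u[1])))
b=(Q["post"]-Q["bar_grip"])[:2];print("bar-post",np.hypot(*b),"yaw",np.degrees(np.arctan2(-b[0],b[1])))
u=b/np.hypot(*b)
for l in Q: print(l,"s",np.round((Q[l]-Q["vice"])[:2]@u,4),"lat",np.round(np.cross(u,(Q[l]-Q["vice"])[:2]),4))
a=cv2.resize(t["color"][170:275,180:425],None,fx=3.2,fy=3.2,interpolation=2)
b=cv2.resize(s["color"][110:290,180:390],None,fx=1.3,fy=1.3)
o=np.zeros((a.shape[0]+b.shape[0],784,3),np.uint8);o[:a.shape[0],:a.shape[1]]=a;o[a.shape[0]:,:b.shape[1]]=b
cv2.imwrite("pics/crop1.png",o)
E
```

```text
vice [310.5 219.6] [150.5 241.9] [0.6026 0.1176 0.0229] 0.3582
post [224.5 205.5] [225.7 232.2] [0.5237 0.2115 0.1204] 0.0116
buffer_root [365.2 232.7] [334.9 156.3] [ 0.4482 -0.1661  0.0695] 0.0019
bar_grip [373.9 230.3] [333.6 138.4] [ 0.4558 -0.178   0.116 ] 0.0085
pipe [297.6 217.9] [285.4 200.2] [0.4929 0.0158 0.0518] 0.0014
len 0.12261656254901912 yaw 40.05095950473479
bar-post 0.3953366677777398 yaw -9.88454297456897
vice s 0.0 lat 0.0
post s 0.0789 lat 0.0938
buffer_root s -0.306 lat 0.1034
bar_grip s -0.3164 lat 0.0938
pipe s -0.1191 lat 0.0906<stdin>:14: DeprecationWarning: Arrays of 2-dimensional vectors are deprecated. Use arrays of 3-dimensional vectors instead. (deprecated in NumPy 2.0)
```

View pics/crop1.png

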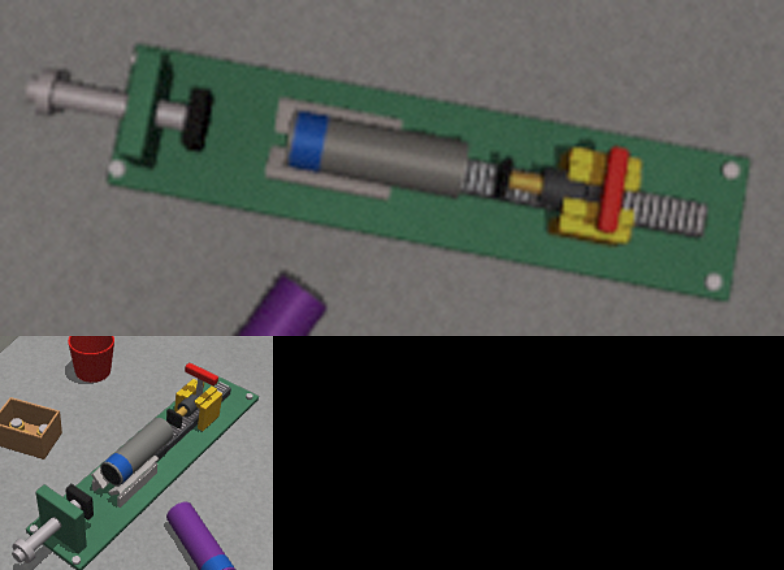

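The crop confirms it: the grey pipe with its blue band lies in the cradle (crop 380,150) and the red bar is at crop (613,190), which is top pixel (371.6,229.4). I take the bar at about (0.456, -0.176) and the slide yaw at about -10.2°. Now approaching.

step_arm([
  [2.8,-2.5,0],
  [5.6,-5,0],
  [8.4,-7.5,0],
  [11.2,-10,0],
  [14,-12.5,0],
], claw=8.5, newtons=40)

```text
schema error: expected 4 numbers
```

step_arm([
  [2.8,-2.5,0],
  [5.6,-5,0],
  [8.4,-7.5,0],
  [11.2,-10,0],
  [14,-12.5,0],
])

```text
schema error: expected 4 numbers
```

step_arm([
  [2.3,-2.1,0.5,6],
  [4.6,-4.2,1,12],
  [6.9,-6.2,2,18],
  [9.2,-8.3,3,24],
  [9.2,-8.3,3,29.5],
])

```text
t: 2.12
eef_pos: [0.2785, -0.4978, 0.2244]
ee_rot: [-0.003, 0.996, -0.087, -0.0]
contact_force: [0.9, 0.4, 0.3]
width: 0.0855
gripper_force: 0.0
```

step_arm([
  [1.2,-3.6,0,0],
  [2.4,-7.2,0,0],
  [3.6,-10.8,0,0],
  [4.8,-14.4,0,0],
  [6.1,-18,0,0],
])

```text
t: 2.53
eef_pos: [0.3669, -0.3365, 0.2265]
ee_rot: [0.0, 0.996, -0.089, 0.0]
contact_force: [1.2, -0.0, -0.7]
width: 0.0856
gripper_force: 0.0
```

step_arm([
  [1.2,-3.6,0,0],
  [2.4,-7.2,0.5,0],
  [3.6,-10.8,1,0],
  [4.8,-14.4,2,0],
  [5.8,-17.5,3,0],
])

```text
t: 2.95
eef_pos: [0.4558, -0.1737, 0.1967]
ee_rot: [0.0, 0.996, -0.088, 0.001]
contact_force: [0.5, 0.1, -0.4]
width: 0.0854
gripper_force: 0.0
```

step_arm([
  [0,0,0,0],
  [0,0,0,0],
  [0,0,0,0],
])

```text
t: 3.2
eef_pos: [0.4542, -0.1766, 0.1964]
ee_rot: [0.0, 0.996, -0.089, -0.0]
contact_force: [0.5, -0.8, -0.1]
width: 0.0852
gripper_force: 0.0
```

```bash
python3 - <<'E'
from h import *
s=env.observe();print({k:np.round(s[k],4).tolist() for k in("t","eef_pos","ee_rot","contact_force")})
w=cams.grab_frame("wrist");sd=cams.grab_frame("side")
for n,p in(("w",w),("s",sd)):
    for l in("bar_grip","buffer_root"): print(n,l,[(round(r["confidence"],2),np.round(r["pixel"],1).tolist()) for r in cams.landmark_of(p,l)[:2]])
def wray(p,px):
    E=np.array(p["extrinsics"]);R=E[:3,:3];o=-R.T@E[:3,3]
    d=np.array([(px[0]-p["cx"])/p["fx"],(px[1]-p["cy"])/p["fy"]]);th=np.hypot(*d);d=d/th
    return o,R.T@np.array([np.sin(th)*d[0],-np.sin(th)*d[1],-np.cos(th)])
for r in cams.landmark_of(w,"bar_grip")[:1]:
    o,d=wray(w,r["pixel"]);print("bar from wrist",o+d*(.118-o[2])/d[2])
q=cams.outline_of(w,"bar_grip")
print([(r["confidence"],r["bbox"]) for r in q[:2]])
hsv=cv2.cvtColor(w["color"],cv2.COLOR_BGR2HSV)
m=((hsv[...,0]<8)|(hsv[...,0]>172))&(hsv[...,1]>150)&(hsv[...,2]>80)
n,L,st,c=cv2.connectedComponentsWithStats(m.astype(np.uint8))
for i in range(1,n):
    if st[i,4]>150:
        o,d=wray(w,c[i]);print("red",st[i],np.round(c[i],1),np.round(o+d*(.127-o[2])/d[2],4))
cv2.imwrite("pics/w1.png",w["color"])
E
```

```text
{'t': 3.2, 'eef_pos': [0.4542, -0.1766, 0.1964], 'ee_rot': [0.0003, 0.9961, -0.0885, -0.0001], 'contact_force': [0.4549, -0.772, -0.147]}
w bar_grip [(0.8, [269.6, 234.5])]
w buffer_root [(0.65, [267.5, 206.8])]
s bar_grip [(0.8, [332.3, 135.7])]
s buffer_root [(0.87, [330.5, 158.7])]
bar from wrist [ 0.45188762 -0.17049495  0.118     ]
[(0.96, [254.9, 178.7, 26.2, 110.1])]
red [ 256  180   27  107 2487] [268.7 232.2] [ 0.4569 -0.1712  0.127 ]
```

View pics/w1.png

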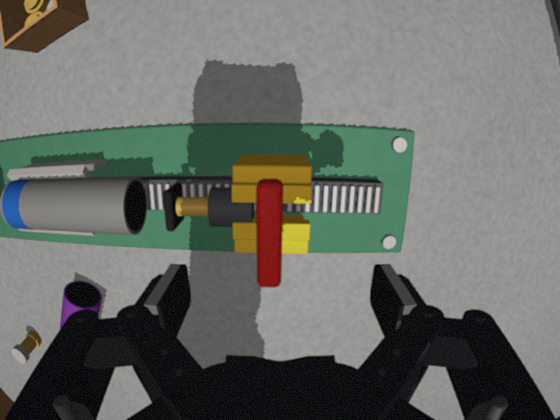

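The wrist view shows the bar at (269,232), running across the slide and parallel to the pads, and 4–5 mm ahead of the jaw centre. The wrist fix (0.454, -0.171) agrees with the earlier one. I'll shift by that and go down.

step_arm([
  [0,-0.5,2,0],
  [0,-0.5,4,0],
  [0,-0.5,6,0],
  [0,-0.5,7.2,0],
  [0,-0.5,7.2,0],
])

```text
t: 4.02
eef_pos: [0.4535, -0.1708, 0.122]
ee_rot: [-0.001, 0.996, -0.089, -0.002]
contact_force: [-0.3, -0.6, -0.3]
width: 0.0853
gripper_force: 0.0
```

step_arm([
  [0,0,0,0],
  [0,0,0,0],
  [0,0,0,0],
  [0,0,0,0],
  [0,0,0,0],
], claw=2.6, newtons=30)

```text
t: 4.43
eef_pos: [0.4557, -0.1713, 0.125]
ee_rot: [0.0, 0.996, -0.089, 0.001]
contact_force: [-0.5, -0.3, -0.0]
width: 0.0266
gripper_force: 0.0
```

```bash
python3 - <<'E'
from h import *
w=cams.grab_frame("wrist")
cv2.imwrite("pics/w2.png",w["color"])
s=env.observe();print({k:np.round(s[k],4).tolist() for k in("t","eef_pos","contact_force","width")})
E
```

```text
{'t': 4.4833, 'eef_pos': [0.4555, -0.1712, 0.1248], 'contact_force': [0.2663, 0.3668, -0.0282], 'width': 0.0263}
```

View pics/w2.png

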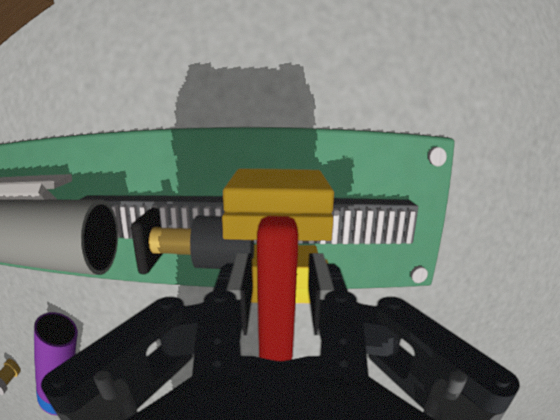

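The bar sits centred between the pads (277, against pad inner faces at 248 and 315). Pinching.

step_arm([
  [0,0,0,0],
  [0,0,0,0],
  [0,0,0,0],
  [0,0,0,0],
], claw=0.5, newtons=50)

```text
t: 4.82
eef_pos: [0.4555, -0.171, 0.1246]
ee_rot: [-0.0, 0.996, -0.089, 0.0]
contact_force: [0.2, 2.2, 4.0]
width: 0.0154
gripper_force: 49.2
```

step_arm([
  [0,0,-0.2,0],
  [0,0,-0.5,0],
  [0,0,-0.8,0],
  [0,0,-1,0],
  [0,0,-1,0],
])

```text
t: 5.23
eef_pos: [0.4553, -0.171, 0.1327]
ee_rot: [-0.0, 0.996, -0.089, 0.0]
contact_force: [8.2, -0.7, -21.2]
width: 0.0151
gripper_force: 51.8
```

A 21 N pull after an 8 mm lift means the bar is on its upper stop, so the catch started on a tooth. I'll ease down about 4 mm.

step_arm([
  [0,0,0.2,0],
  [0,0,0.4,0],
  [0,0,0.4,0],
  [0,0,0.4,0],
])

```text
t: 5.57
eef_pos: [0.4554, -0.171, 0.1303]
ee_rot: [-0.0, 0.996, -0.088, 0.0]
contact_force: [3.6, 0.1, -6.8]
width: 0.0154
gripper_force: 53.8
```

step_arm([
  [0,-0.3,0,0],
  [0,-0.6,0,0],
  [0,-0.9,0,0],
  [0,-1.2,0,0],
  [0,-1.5,0,0],
])

```text
t: 5.98
eef_pos: [0.4582, -0.1564, 0.1305]
ee_rot: [0.0, 0.996, -0.089, 0.0]
contact_force: [3.3, -2.5, -6.9]
width: 0.0151
gripper_force: 53.7
```

step_arm([
  [0,-0.3,0,0],
  [0,-0.6,0,0],
  [0,-0.9,0,0],
  [0,-1.2,0,0],
  [0,-1.5,0,0],
])

```text
t: 6.4
eef_pos: [0.4611, -0.1415, 0.1305]
ee_rot: [0.0, 0.996, -0.088, 0.001]
contact_force: [5.6, -3.1, -6.4]
width: 0.0154
gripper_force: 53.7
```

step_arm([
  [0,-0.3,0,0],
  [0,-0.6,0,0],
  [0,-0.9,0,0],
  [0,-1.2,0,0],
  [0,-1.5,0,0],
])

```text
t: 6.82
eef_pos: [0.4638, -0.1276, 0.1306]
ee_rot: [0.001, 0.996, -0.089, 0.001]
contact_force: [4.0, -4.5, -7.0]
width: 0.0155
gripper_force: 53.7
```

step_arm([
  [0,-0.25,0,0],
  [0,-0.5,0,0],
  [0,-0.75,0,0],
  [0,-1,0,0],
  [0,-1.2,0,0],
])

```text
t: 7.23
eef_pos: [0.4661, -0.1159, 0.1307]
ee_rot: [0.001, 0.996, -0.089, 0.001]
contact_force: [5.7, -6.1, -7.1]
width: 0.015
gripper_force: 53.7
```

```bash
python3 - <<'E'
from h import *
t=cams.grab_frame("top");cv2.imwrite("pics/t2.png",cv2.resize(t["color"][160:280,180:420],None,fx=3.2,fy=3.2,interpolation=2))
s=env.observe();print({k:np.round(s[k],4).tolist() for k in("t","eef_pos","contact_force","torque")})
E
```

```text
{'t': 7.2833, 'eef_pos': [0.4662, -0.1154, 0.1307], 'contact_force': [5.1498, -3.8346, -6.3103], 'torque': [-0.8611, -1.0987, -0.5285]}
```

View pics/t2.png

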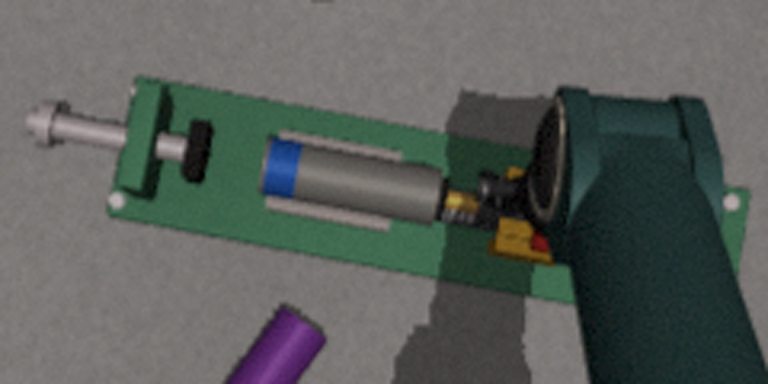

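The buffer touches the pipe at crop (443,190). The pipe's far end is at (265,165) and the stop face at (212,150), so about 45 mm remain. I'll slide on.

step_arm([
  [0,-0.3,0,0],
  [0,-0.6,0,0],
  [0,-0.9,0,0],
  [0,-1.2,0,0],
  [0,-1.5,0,0],
])

```text
t: 7.7
eef_pos: [0.4689, -0.1015, 0.1307]
ee_rot: [0.001, 0.996, -0.089, 0.001]
contact_force: [5.8, -7.5, -7.3]
width: 0.0152
gripper_force: 53.6
```

step_arm([
  [0,-0.25,0,0],
  [0,-0.5,0,0],
  [0,-0.75,0,0],
  [0,-1,0,0],
  [0,-1.2,0,0],
])

```text
t: 8.12
eef_pos: [0.4712, -0.0898, 0.1308]
ee_rot: [0.001, 0.996, -0.089, 0.001]
contact_force: [5.8, -7.8, -6.9]
width: 0.0155
gripper_force: 53.6
```

step_arm([
  [0,-0.2,0,0],
  [0,-0.4,0,0],
  [0,-0.6,0,0],
  [0,-0.8,0,0],
  [0,-1,0,0],
])

```text
t: 8.53
eef_pos: [0.4731, -0.0803, 0.1308]
ee_rot: [0.001, 0.996, -0.089, 0.002]
contact_force: [6.3, -7.4, -6.6]
width: 0.0151
gripper_force: 53.6
```

step_arm([
  [0.05,-0.2,0,0],
  [0.05,-0.4,0,0],
  [0.05,-0.6,0,0],
  [0.05,-0.8,0,0],
  [0.05,-0.8,0,0],
])

```text
t: 8.95
eef_pos: [0.4747, -0.072, 0.1307]
ee_rot: [0.001, 0.996, -0.089, 0.001]
contact_force: [5.0, -6.5, -6.9]
width: 0.0151
gripper_force: 53.6
```

step_arm([
  [0.05,-0.2,0,0],
  [0.05,-0.4,0,0],
  [0.05,-0.6,0,0],
  [0.05,-0.8,0,0],
  [0.05,-0.8,0,0],
])

```text
t: 9.37
eef_pos: [0.4762, -0.0643, 0.1306]
ee_rot: [0.001, 0.996, -0.089, 0.001]
contact_force: [4.9, -5.9, -6.5]
width: 0.0152
gripper_force: 53.6
```

step_arm([
  [0,-0.2,0,0],
  [0,-0.4,0,0],
  [0,-0.6,0,0],
  [0,-0.6,0,0],
  [0,-0.6,0,0],
])

```text
t: 9.78
eef_pos: [0.4772, -0.0594, 0.1305]
ee_rot: [0.001, 0.996, -0.089, 0.001]
contact_force: [4.7, -8.7, -7.5]
width: 0.0155
gripper_force: 53.5
```

step_arm([
  [0,-0.15,0,0],
  [0,-0.3,0,0],
  [0,-0.4,0,0],
  [0,-0.4,0,0],
  [0,-0.4,0,0],
])

```text
t: 10.2
eef_pos: [0.4777, -0.0565, 0.1305]
ee_rot: [0.002, 0.996, -0.09, 0.001]
contact_force: [4.0, -11.4, -7.0]
width: 0.0153
gripper_force: 53.5
```

step_arm([
  [0,-0.15,0,0],
  [0,-0.3,0,0],
  [0,-0.45,0,0],
  [0,-0.6,0,0],
  [0,-0.6,0,0],
])

```text
t: 10.62
eef_pos: [0.4786, -0.0517, 0.1305]
ee_rot: [0.003, 0.996, -0.09, 0.001]
contact_force: [4.7, -14.2, -7.0]
width: 0.0149
gripper_force: 53.4
```

step_arm([
  [0,0,0,0],
  [0,0,0,0],
  [0,0,0,0],
])

```text
t: 10.87
eef_pos: [0.4787, -0.0518, 0.1305]
ee_rot: [0.003, 0.996, -0.09, 0.001]
contact_force: [4.7, -14.1, -6.6]
width: 0.0153
gripper_force: 53.3
```

step_arm([
  [0,-0.15,0,0],
  [0,-0.3,0,0],
  [0,-0.45,0,0],
  [0,-0.45,0,0],
  [0,-0.45,0,0],
])

```text
t: 11.28
eef_pos: [0.4793, -0.0482, 0.1304]
ee_rot: [0.003, 0.996, -0.09, 0.0]
contact_force: [5.0, -16.1, -6.7]
width: 0.0151
gripper_force: 53.3
```

```bash
python3 - <<'E'
from h import *
t=cams.grab_frame("top");cv2.imwrite("pics/t3.png",cv2.resize(t["color"][160:280,180:420],None,fx=3.2,fy=3.2,interpolation=2))
s=env.observe();print({k:np.round(s[k],4).tolist() for k in("t","eef_pos","contact_force","torque")})
E
```

```text
{'t': 11.3333, 'eef_pos': [0.4793, -0.0483, 0.1304], 'contact_force': [4.0266, -16.789, -7.3051], 'torque': [-3.2376, -0.9447, -0.3465]}
```

View pics/t3.png

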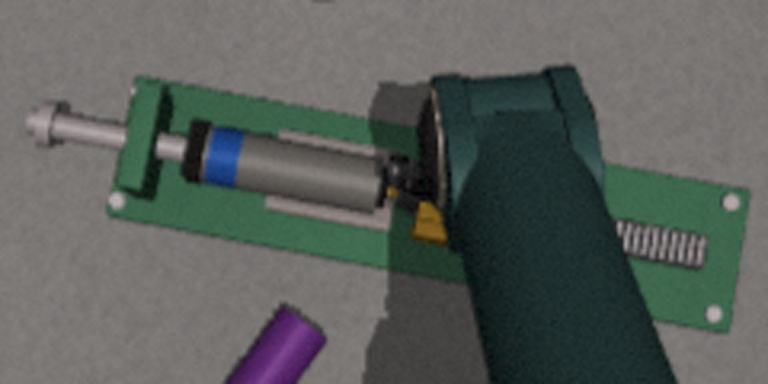

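The pipe's far end now rests on the stop face (crop 205,152) and the buffer is squeezed. The measured 16.5 N less carriage drag leaves about 14 N. I'll lower the bar close to the teeth and let go.

step_arm([
  [0,0,0.15,0],
  [0,0,0.3,0],
  [0,0,0.4,0],
  [0,0,0.4,0],
])

```text
t: 11.67
eef_pos: [0.4793, -0.0483, 0.1264]
ee_rot: [0.003, 0.996, -0.09, 0.0]
contact_force: [3.6, -17.5, -5.4]
width: 0.0153
gripper_force: 53.4
```

step_arm([
  [0,0,0,0],
  [0,0,0,0],
  [0,0,0,0],
  [0,0,0,0],
  [0,0,0,0],
], claw=6)

```text
t: 12.08
eef_pos: [0.4791, -0.0418, 0.1266]
ee_rot: [-0.0, 0.996, -0.087, -0.0]
contact_force: [0.6, -0.3, 0.5]
width: 0.0601
gripper_force: 0.0
```

step_arm([
  [0,0.8,0,0],
  [0,0.8,-1,0],
  [0,0.8,-4,0],
  [0,0.8,-7,0],
  [0,0.8,-10,0],
], claw=8)

```text
t: 12.5
eef_pos: [0.4773, -0.0507, 0.228]
ee_rot: [-0.0, 0.996, -0.088, -0.0]
contact_force: [0.4, -0.2, -0.6]
width: 0.0797
gripper_force: 0.0
```

step_arm([
  [0,3.5,0,0],
  [0,7,0,0],
  [0,10.5,0,0],
  [0,14,0,0],
  [0,14,0,0],
])

```text
t: 12.92
eef_pos: [0.4512, -0.1958, 0.2273]
ee_rot: [0.002, 0.996, -0.093, 0.0]
contact_force: [-0.8, -0.9, -0.8]
width: 0.0801
gripper_force: 0.0
```

```bash
python3 - <<'E'
from h import *
t=cams.grab_frame("top");s=cams.grab_frame("side")
a=cv2.resize(t["color"][170:260,180:380],None,fx=3.2,fy=3.2,interpolation=2)
b=cv2.resize(s["color"][130:280,190:390],None,fx=2,fy=2,interpolation=2)
o=np.zeros((a.shape[0]+b.shape[0],640,3),np.uint8);o[:a.shape[0],:a.shape[1]]=a;o[a.shape[0]:,:b.shape[1]]=b
cv2.imwrite("pics/c4.png",o)
T,S=cams.landmark_of(t,"bar_grip"),cams.landmark_of(s,"bar_grip")
print([(r["confidence"],r["pixel"]) for r in T[:2]+S[:2]])
if T and S: print(tri(t,T[0]["pixel"],s,S[0]["pixel"]))
# red bar by colour: both views, joint fit of bar height along the vice line
for n,p in(("t",t),("s",s)):
    hsv=cv2.cvtColor(p["color"],cv2.COLOR_BGR2HSV)
    m=((hsv[...,0]<6)|(hsv[...,0]>174))&(hsv[...,1]>170)&(hsv[...,2]>70)
    k,L,st,c=cv2.connectedComponentsWithStats(m.astype(np.uint8))
    print(n,[(st[i,:].tolist(),np.round(c[i],1).tolist()) for i in range(1,k) if st[i,4]>60])
for y in(-.055,-.065): print([np.round(proj(p,[.476+.18*(y+.06),y,z]),1).tolist() for z in(.118,.124) for p in(t,s)])
E
```

```text
[(0.61, [326.6, 219.7]), (0.68, [304.1, 164.3])]
(array([ 0.48150251, -0.05698221,  0.11425283]), np.float64(0.0024385316008727113))
t [([55, 114, 58, 61, 324], [95.2, 152.4]), ([361, 116, 36, 35, 806], [375.9, 132.4]), ([322, 208, 10, 26, 145], [326.6, 220.8])]
s [([233, 103, 35, 42, 1118], [250.0, 122.4]), ([294, 156, 26, 17, 215], [306.2, 164.4]), ([19, 320, 63, 100, 1157], [53.0, 392.6])]
[[325.8, 220.9], [306.0, 164.3], [326.1, 220.6], [306.2, 162.4]]
[[329.7, 221.5], [308.6, 162.1], [330.0, 221.3], [308.7, 160.2]]
```

View pics/c4.png

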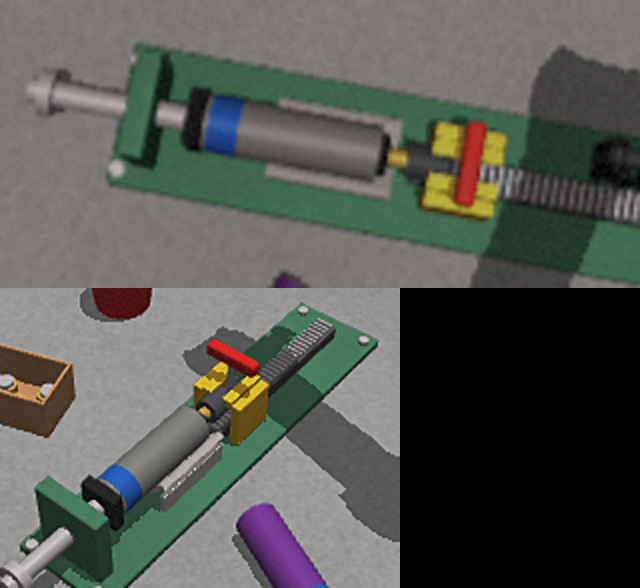

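The red bar is at top (326.6,220.8) and side (306.2,164.4), which puts it at a height of about 0.117 m, so the catch is down. The carriage went back about 8 mm, the buffer is still squeezed against the pipe, and the pipe is on the stop. I estimate a 7–13 N push. The arm is clear, so I'm handing in.

```bash
python3 -c "
from cell import env
print(env.close_job())"
```

```text
the job is handed in; nothing more can be done
None
```

The pipe is clamped against the far stop with the catch down in a notch, at an estimated 7–13 N (not measured after release), and I handed the job in after about 13 s of robot time; no verdict came back.

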